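Put the hand reamer away in its guide rack

TASK

Take the orange-handled hand reamer out of the wooden bench block and put it away in the rack with the orange top: thread its steel shaft straight down through the holes of the upper and the lower guide board until its black guard disc rests on the orange board. Lower it, do not drop it, and let go; leave the blue-handled reamer standing where it is.

Things in the scene. Friction and masses are not known exactly. Their poses are not given: they have to be found in the camera images.
- reamer: Loose hand reamer, 0.2 kg, upright, point down. Origin: middle of its round orange grip (30 mm diameter, 80 mm long); z axis runs up, from tip to grip. Under the grip a black guard disc, 54 mm diameter, 8 mm thick, underside 48 mm below the origin; then a round steel shaft, 17 mm thick, tapering to 8 mm at the tip, 153 mm below the origin. Grasp the grip from above at any yaw.
- orange_rack_mouth (a point): Centre of the 34 mm hole in the upper face of the orange board, 130 mm above the table. Fixed rack, 100 x 100 mm; 12 mm boards. A plain lower board with the same hole on the same vertical axis has its upper face 68 mm below this point; the rack's base is 118 mm below. A like rack with a blue upper board stands near by and stays empty.
- spare: The other hand reamer, of the same shape, size and origin, but with a blue grip. It stands in the other hole of the wooden block and stays there.
- block: Fixed pale wooden block, 180 mm (its x) by 70 mm (its y), 115 mm high; origin at the centre of its underside. Two vertical 28 mm holes lie 55 mm either side of its centre along its x. A reamer hangs loosely in each, guard disc on the block's top, and lifts straight out; which is in which hole varies.
Mind the look-alikes: they are no part of the job. What is shaped like the spare but turquoise or yellow is not meant.

How it is judged:
By the outcome, as a careful person would: the job done as asked, in the order asked, and still so for the second after the job is handed in, with the robot touching nothing.
It also fails if it takes over 45 s, if anything falls off the work surface, if the arm or the gripper's body presses on something with over 40 N, if the wrist force passes 120 N, or if a joint passes its speed limit or range.

ROBOT

A 6-joint arm with a two-finger parallel gripper is mounted at the origin on the work surface. World frame = base frame: x ahead of the robot, y to its left, z up, the work surface at z = 0. Lengths are in m, angles in rad, forces in N, time in s.
With the tool pointing down it reaches from about 0.25 to 0.775 m from the base axis. Payload 4 kg.
Tool frame: the origin (TCP) lies at the very end of the fingers, on their centre line; the grasp point (between the pads) lies 19 mm behind it; x points along the fingers, y is the direction in which the jaws open and shut, and the axes are right-handed (so a half turn about x gives the same grasp; the last joint's range is limited). The gripper opens to 94 mm and grips with 3 to 60 N. Pads are 16 mm wide; open, the fingers measure 119 mm over their backs; the gripper's body (75 mm by 177 mm) begins 78 mm behind the grasp point.
Start: joints at [1.061, 0.087, 1.371, -0, 1.684, -0.103], TCP at [0.218, 0.505, 0.206] pointing down, gripper open.
Joint ranges: [-3.1, 3.1], [-0.76, 2.03], [0.27, 2.55], [-1.08, 4.22], [0.17, 2.65], [-2.57, 2.57]. Speed limits (rad/s): [2.79, 2.79, 3.14, 3.14, 3.14, 3.14].

INTERFACE

Orientations are given as [roll, pitch, yaw] about the fixed x, y, z axes, in that order (R = Rz(yaw) Ry(pitch) Rx(roll)).
In Python, from bench import robot gives the robot as it stands.
- The arm moves only by the tool carry_out, never from a script. Its argument "targets" is a list of rows, each a list of 5 numbers: the closure, from 0 (fully open) to 1 (shut), then the shift along the tool's x, y, z in cm, then the turn about the tool's x in degrees. In form: [[fingers, tx, ty, tz, turn], ...]. A call has 1 to 20 rows; each row shifts and turns the commanded pose from where the row before left it, along the tool's axes as they then stand; what a row does not reach is not made up. A row lasts 1/10 s, in which the tool goes at most 50 mm and 8.59 degrees, less where a joint would pass 70% of its speed; a pose out of reach is approached as far as the arm can. A call is refused whole if a number of a shift passes 5 or a number of a turn 8.59, either way. A call with a gripper value outside its range is refused whole. The fingers move at their own pace and stop on an object; the grip force is fixed at half the most. Time passes only in rows, so rows that do not move let the fingers close. It gives the time, the measured TCP pose, the force and the opening at its end, in the units of the state.
- robot.get_obs(): the state, without advancing time (a new reading comes with each control period).
- robot.snapshot(name): name is "scene" or "side" or "wrist"; returns a dict with "image" (480x640x3 uint8, red, green, blue), "camera_matrix" (3x3 intrinsics, pixels), "pose" (4x4, takes a point from camera to world coordinates). Camera axes: x right, y up, looking along -z (the intrinsics and any distortion apply to the point x, -y, -z); pixel columns grow to the right and rows downward; lengths in m; the calibration is good to about 2 mm. A picture is of the moment at which its call begins. There is no depth.
- robot.close_job(): hands the job in, once; it reports no verdict.
The state is a dict: "time": time; "joint_positions": joint angles; "qvel": joint speeds; "joint_torque": joint torques, N m; "tool_pos": TCP position; "ee_rot": TCP orientation; "wrist_force": force on the tool from outside, world axes, zero at the start; "wrist_torque": the same for the moment, N m; "width": finger opening in m.
Only numpy, scipy, OpenCV 4.12 (cv2) and the standard library are available. Lean on these libraries where they do the work, as an engineer would, in place of code of your own. Each camera call takes 0.05 s, during which the arm holds its last target. There are 200 camera calls.

## Working session

There is one attempt and no reset: what is moved stays moved. The work goes in short steps, Python scripts to look and compute and a tool call to move; the robot and the scene stay as the last step left them, time stands still between calls to the robot, and variables do not carry over. Pictures are saved under pics/ and viewed, about 8 in all and at most 12, crops included, and the job is handed in when it is done.

Besides the shell and the picture viewer there is one more tool, called as name(argument=value, ...) on one line, values as JSON. carry_out: Moves the arm, as the interface text tells. Its arguments: {"type":"object","properties":{"targets":{"type":"array","items":{"type":"array","items":{"type":"number"}}}},"required":["targets"]}

```bash
mkdir -p pics; ls; python3 - <<'E'
from bench import robot
import cv2,numpy as np,pickle
o=robot.get_obs();print({k:np.round(v,3) for k,v in o.items()})
d={}
for n in("scene","side","wrist"):
    s=robot.snapshot(n);d[n]=s;cv2.imwrite(f"pics/{n}0.png",s["image"][:,:,::-1]);print(n,s.keys(),s["camera_matrix"].round(1).tolist(),s["pose"].round(3).tolist())
pickle.dump(d,open("s0.pkl","wb"))
E
```

```text
pics
{'time': np.float64(0.0), 'joint_positions': array([ 1.061,  0.088,  1.372, -0.   ,  1.684, -0.103]), 'qvel': array([-0.001,  0.   ,  0.001,  0.   ,  0.   , -0.001]), 'joint_torque': array([-0.0000e+00, -3.4020e+01, -3.0242e+01,  7.2000e-02,  3.3000e-02,
       -0.0000e+00]), 'tool_pos': array([0.217, 0.505, 0.204]), 'ee_rot': array([-1.662,  1.569, -2.069]), 'wrist_force': array([-0.298,  0.667,  0.19 ]), 'wrist_torque': array([ 0.038, -0.008, -0.014]), 'width': np.float64(0.094)}
scene dict_keys(['image', 'camera_matrix', 'pose']) [[508.4, 0.0, 327.7], [0.0, 508.4, 230.8], [0.0, 0.0, 1.0]] [[0.206, -0.685, 0.699, 1.118], [0.979, 0.137, -0.154, -0.165], [0.01, 0.716, 0.698, 0.75], [0.0, 0.0, 0.0, 1.0]]
side dict_keys(['image', 'camera_matrix', 'pose']) [[560.6, 0.0, 320.4], [0.0, 560.6, 239.2], [0.0, 0.0, 1.0]] [[0.715, 0.476, -0.511, -0.085], [-0.699, 0.469, -0.54, -0.652], [-0.018, 0.744, 0.668, 0.883], [0.0, 0.0, 0.0, 1.0]]
wrist dict_keys(['image', 'camera_matrix', 'pose']) [[405.7, 0.0, 319.3], [0.0, 405.7, 241.7], [0.0, 0.0, 1.0]] [[0.395, -0.888, -0.236, 0.149], [0.918, 0.382, 0.104, 0.535], [-0.002, -0.258, 0.966, 0.384], [0.0, 0.0, 0.0, 1.0]]
```

View pics/scene0.png

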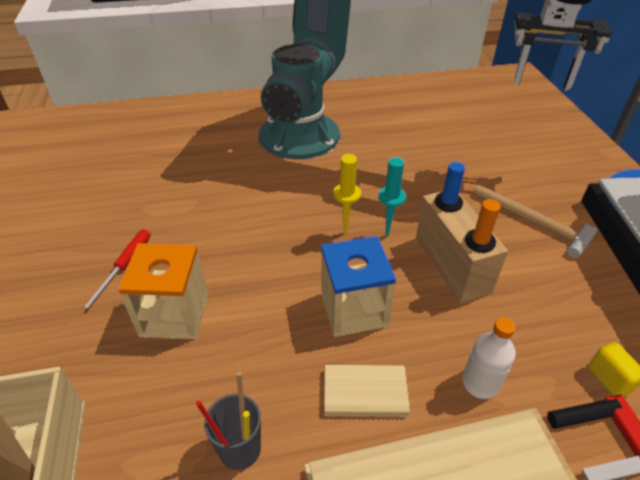

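View pics/side0.png

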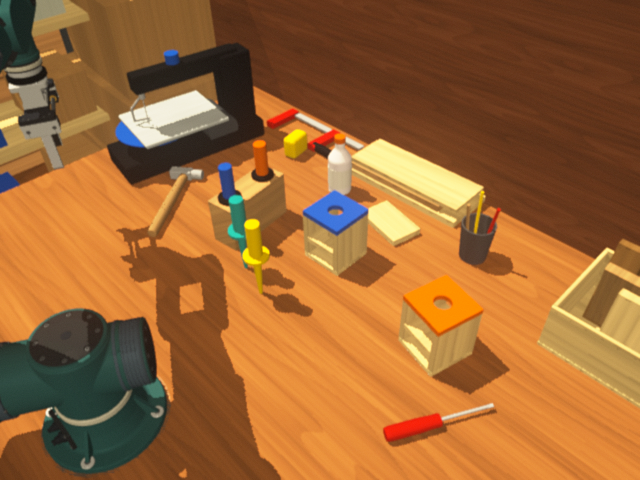

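Scene: the orange reamer is at (487,222), its guard at (481,240), and the orange rack hole at (160,268). Side: the grip is at (261,158) and the hole at (443,302). Next I'll enlarge these.

```bash
python3 - <<'E'
import pickle,cv2,numpy as np
d=pickle.load(open("s0.pkl","rb"))
def c(n,x,y):
    i=cv2.resize(d[n]["image"][y:y+75,x:x+100,::-1],None,fx=4,fy=4,interpolation=cv2.INTER_CUBIC)
    for k in range(0,100,10):
        cv2.line(i,(4*k,0),(4*k,6 if k%50 else 14),(255,255,255),1)
        if k<75: cv2.line(i,(0,4*k),(6 if k%50 else 14,4*k),(255,255,255),1)
    cv2.putText(i,f"{n} {x},{y}",(20,295),0,.5,(255,255,255));return i
a=np.vstack([np.hstack([c("scene",430,190),c("scene",110,235)]),np.hstack([c("side",210,130),c("side",395,265)])])
cv2.imwrite("pics/crop.png",a)
E
```

```text
(no output)
```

View pics/crop.png

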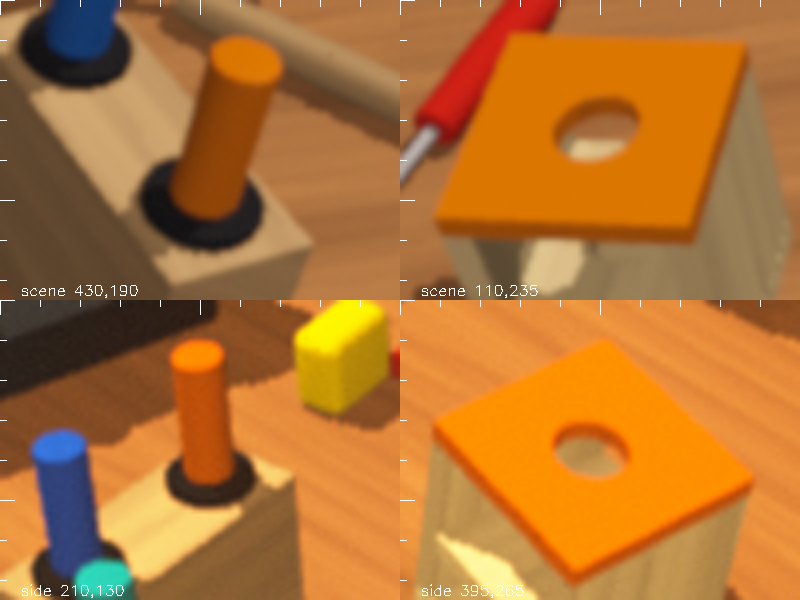

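Crop: full-image pixels are grip top (491.5,205.3) scene and (259.2,143.2) side. The hole is at (159.2,267.3) scene and (442.8,302.5) side.

```bash
cat > h.py <<'E'
import numpy as np
def ray(s,u,v):
    K=s["camera_matrix"];P=s["pose"]
    d=np.linalg.solve(K,[u,v,1.]);return P[:3,3],P[:3,:3]@(d*[1,-1,-1])
def atz(s,u,v,z):
    o,d=ray(s,u,v);return o+d*(z-o[2])/d[2]
def tri(rs):
    A=0;b=0
    for o,d in rs:
        d=d/np.linalg.norm(d);M=np.eye(3)-np.outer(d,d);A=A+M;b=b+M@o
    return np.linalg.solve(A,b)
def proj(s,p):
    P=s["pose"];c=P[:3,:3].T@(np.asarray(p)-P[:3,3]);c=c*[1,-1,-1];q=s["camera_matrix"]@c;return q[:2]/q[2]
E
python3 - <<'E'
import pickle;from h import *
np.set_printoptions(precision=4,suppress=True)
d=pickle.load(open("s0.pkl","rb"));S=d["scene"];T=d["side"]
for n,a,b,z in [("grip top",(491.5,205.25),(259.25,143.25),.203),("guard",(480.5,240.75),(262.75,174.5),.121),("hole",(159.25,267.25),(442.75,302.5),.13)]:
    print(n,tri([ray(S,*a),ray(T,*b)]),atz(S,*a,z),atz(T,*b,z))
def box(s,x,y,c):
    p=np.array([atz(s,x+u/4,y+v/4,.13) for u,v in c]);
    # intersection of the diagonals, side lengths
    A=np.array([p[2,:2]-p[0,:2],-(p[3,:2]-p[1,:2])]).T;t=np.linalg.solve(A,p[1,:2]-p[0,:2])
    print("rack",p.mean(0),p[0,:2]+t[0]*(p[2,:2]-p[0,:2]),np.linalg.norm(p-np.roll(p,1,0),axis=1),np.degrees(np.arctan2(*(p[1]-p[0])[1::-1])))
box(S,110,235,[(508,33),(748,44),(692,231),(437,218)])
box(T,395,265,[(203,40),(352,182),(175,272),(36,125)])
print("blue guard",atz(S,448.75,202,.121))
for n,a in [("yellow",(348,158)),("turq",(395,162)),]:print(n,atz(S,*a,.2))
W=d["wrist"];R=W["pose"];print("wristcam offs",R[:3,3]-[.217,.505,.204])
E
```

```text
grip top [0.5649 0.2294 0.2029] [0.5643 0.2301 0.203 ] [0.5644 0.2282 0.203 ]
guard [0.5643 0.2292 0.1186] [0.5649 0.23   0.121 ] [0.5616 0.2236 0.121 ]
hole [ 0.5265 -0.3154  0.1288] [ 0.5268 -0.3134  0.13  ] [ 0.526  -0.3178  0.13  ]
rack [ 0.5578 -0.1546  0.13  ] [ 0.5584 -0.1549] [0.1018 0.1023 0.1024 0.0998] 75.0537267248957
rack [ 0.5251 -0.3183  0.13  ] [ 0.5242 -0.3182] [0.0985 0.1012 0.0977 0.0975] -104.39144633687917
blue guard [0.4569 0.2138 0.121 ]
yellow [0.3893 0.0313 0.2   ]
turq [0.4174 0.1117 0.2   ]
wristcam offs [-0.0684  0.03    0.1799]
```

```bash
cat >> h.py <<'E'
from scipy.spatial.transform import Rotation
def go(o,target):
    R=Rotation.from_euler("xyz",o["ee_rot"]).as_matrix()
    print("R",R.round(3).tolist());print("tool-axes shift cm",(100*R.T@(np.array(target)-o["tool_pos"])).round(2))
E
python3 - <<'E'
from h import *
from bench import robot
o=robot.get_obs();go(o,[.5645,.2293,.28]);print(o["time"])
import pickle;d=pickle.load(open("s0.pkl","rb"));S=d["scene"]
p=np.array([atz(S,110+(u-400)/4,235+v/4,.13) for u,v in [(508,33),(748,44),(692,231),(437,218)]]);print(p.mean(0),np.linalg.norm(p-np.roll(p,1,0),axis=1))
E
```

```text
R [[-0.001, 0.396, 0.918], [-0.001, 0.918, -0.396], [-1.0, -0.002, -0.0]]
tool-axes shift cm [ -7.53 -11.58  42.77]
0.15
[ 0.52596882 -0.31329084  0.13      ] [0.10037632 0.10268972 0.10056255 0.10017191]
```

carry_out(targets=[[0,-4,0,0,0],[0,-3.5,-0.5,2,0],[0,0,-1.1,4,0],[0,0,-1.1,4,0],[0,0,-1.1,4,0],[0,0,-1.1,4,0],[0,0,-1.1,4,0],[0,0,-1.1,4,0],[0,0,-1.1,4,0],[0,0,-1.1,4,0],[0,0,-1.1,4,0],[0,0,-1.2,4.8,0],[0,0,0,0,0],[0,0,0,0,0]])

```text
time: 1.55
tool_pos: [0.5652, 0.2284, 0.2792]
ee_rot: [-2.684, 1.568, -3.093]
wrist_force: [0.1, -0.8, -0.7]
width: 0.0938
```

```bash
python3 - <<'E'
from h import *
from bench import robot
import cv2,pickle
s=robot.snapshot("wrist");o=robot.get_obs();go(o,[.5645,.2293,.15]);print(o["time"],o["tool_pos"])
pickle.dump(s,open("w1.pkl","wb"))
for p in [(.5645,.2293,.203),(.457,.214,.203)]:print(proj(s,p))
cv2.imwrite("pics/w1.png",s["image"][:,:,::-1])
E
```

```text
R [[-0.002, 0.396, 0.918], [0.0, 0.918, -0.396], [-1.0, -0.0, -0.001]]
tool-axes shift cm [12.99  0.    0.02]
1.6 [0.56450578 0.22930343 0.27990343]
[319.9300352  250.76904899]
[225.05358861 101.92745257]
```

View pics/w1.png

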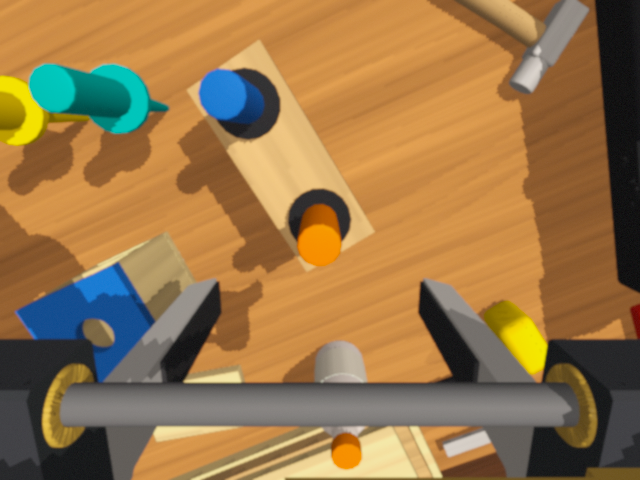

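Wrist: the grip top is at about (320,244), against a predicted (320,251). That is about 4 mm, and it lies along the pad plane.

```bash
python3 - <<'E'
from h import *
import cv2,pickle
s=pickle.load(open("w1.pkl","rb"));i=s["image"]
h=cv2.cvtColor(i,cv2.COLOR_RGB2HSV)[180:275,270:370]
m=((h[...,0]<18)&(h[...,1]>200)&(h[...,2]>225))
ys,xs=np.nonzero(m);print(len(xs),xs.min()+270,xs.max()+270,ys.min()+180,ys.max()+180,xs.mean()+270,ys.mean()+180)
print(atz(s,xs.mean()+270,ys.mean()+180,.203),atz(s,320,244,.203),s["pose"][:3,3])
E
```

```text
550 298 340 225 265 314.97818181818184 253.2418181818182
[0.56475988 0.22564256 0.203     ] [0.56029618 0.23116815 0.203     ] [0.49673915 0.25854603 0.4587811 ]
```

carry_out(targets=[[0,2,0,-0.2,0],[0,3,0,0,0],[0,3,0,0,0],[0,3,0,0,0],[0,2,0,0,0],[0,0,0,0,0],[1,0,0,0,0],[1,0,0,0,0],[1,0,0,0,0],[1,0,0,0,0],[1,0,0,0,0],[1,0,0,0,0],[1,0,0,0,0],[1,0,0,0,0]])

```text
time: 3.0
tool_pos: [0.563, 0.23, 0.1504]
ee_rot: [-3.043, 1.571, 2.833]
wrist_force: [0.1, -1.2, -0.5]
width: 0.0337
```

carry_out(targets=[[1,0,0,0,0],[1,0,0,0,0],[1,0,0,0,0],[1,0,0,0,0]])

```text
time: 3.4
tool_pos: [0.5629, 0.2299, 0.1503]
ee_rot: [-1.892, 1.57, -2.299]
wrist_force: [-0.4, -1.5, -0.5]
width: 0.0297
```

The jaws stopped at 29.7 mm, the grip's diameter. Lifting straight up.

carry_out(targets=[[1,-1,0,0,0],[1,-2,0,0,0],[1,-2,0,0,0],[1,-2,0,0,0],[1,-2,0,0,0],[1,-2,0,0,0],[1,-2,0,0,0],[1,-2,0,0,0],[1,-2,0,0,0],[1,-2,0,0,0],[1,0,0,0,0],[1,0,0,0,0]])

```text
time: 4.6
tool_pos: [0.5631, 0.2302, 0.3407]
ee_rot: [0.955, 1.57, 0.548]
wrist_force: [0.0, -1.2, -1.6]
width: 0.0294
```

```bash
python3 - <<'E'
from h import *
from bench import robot
o=robot.get_obs();go(o,[.526,-.3155,.34]);print(o["time"],o["tool_pos"],o["wrist_force"],o["width"],o["joint_positions"])
E
```

```text
R [[0.001, 0.395, 0.918], [0.001, 0.918, -0.395], [-1.0, 0.001, 0.001]]
tool-axes shift cm [ 4.000e-02 -5.159e+01  1.818e+01]
4.6 [0.56307196 0.23021161 0.34072761] [ 0.00677146 -1.20328737 -1.58171294] 0.02938147991716047 [ 2.94779228e-01  2.38003804e-01  9.31713390e-01  2.88650285e-04
  1.97085016e+00 -8.69320128e-01]
```

carry_out(targets=[[1,0,-1.4,0.5,0],[1,0,-2.85,1,0],[1,0,-2.85,1,0],[1,0,-2.85,1,0],[1,0,-2.85,1,0],[1,0,-2.85,1,0],[1,0,-2.85,1,0],[1,0,-2.85,1,0],[1,0,-2.85,1,0],[1,0,-2.85,1,0],[1,0,-2.85,1,0],[1,0,-2.85,1,0],[1,0,-2.85,1,0],[1,0,-2.85,1,0],[1,0,-2.85,1,0],[1,0,-2.85,1,0],[1,0,-2.85,1,0],[1,0,-2.85,1,0],[1,0,-1.7,0.7,0],[1,0,0,0,0]])

```text
time: 6.6
tool_pos: [0.525, -0.3177, 0.3382]
ee_rot: [3.015, 1.567, 2.604]
wrist_force: [0.1, 0.3, -2.0]
width: 0.0295
```

carry_out(targets=[[1,0,0,0,0],[1,0,0,0,0],[1,0,0,0,0]])

```text
time: 6.9
tool_pos: [0.5265, -0.3141, 0.341]
ee_rot: [0.246, 1.57, -0.159]
wrist_force: [-0.4, -0.2, -1.9]
width: 0.0295
```

```bash
cat > look.py <<'E'
from h import *
from bench import robot
import cv2,pickle,sys
def look(tag,H=(.526,-.3155,.13)):
    o=robot.get_obs();print(o["time"],o["tool_pos"].round(4),o["wrist_force"].round(1),o["width"].round(4))
    out=[];d={}
    for n in("scene","side"):
        s=robot.snapshot(n);d[n]=s
        u,v=proj(s,H).astype(int);x=max(0,u-50);y=max(0,v-105)
        i=cv2.resize(s["image"][y:y+150,x:x+100,::-1],None,fx=4,fy=4,interpolation=cv2.INTER_CUBIC)
        for k in range(0,150,10):
            cv2.line(i,(4*k,0),(4*k,6),(255,255,255));cv2.line(i,(0,4*k),(6,4*k),(255,255,255))
        cv2.putText(i,f"{n} {x},{y}",(20,590),0,.5,(255,255,255));out.append(i)
    pickle.dump(d,open(tag+".pkl","wb"));cv2.imwrite(f"pics/{tag}.png",np.hstack(out));return o,d
E
python3 -c "
from look import *
o,d=look('a1');go(o,[.526,-.3155,.34])
for n in d:
    for z in(.187,.29):print(n,z,proj(d[n],[*o['tool_pos'][:2],z]))"
```

```text
Traceback (most recent call last):
  File "look.py", line 5, in look
    o=robot.get_obs();print(o["time"],o["tool_pos"].round(4),o["wrist_force"].round(1),o["width"].round(4))
                                                                                       ^^^^^^^^^^^^^^^^
AttributeError: 'float' object has no attribute 'round'
```

```bash
sed -i 's/o\["width"\].round(4)/o["width"]/' look.py
python3 -c "
from look import *
o,d=look('a1');go(o,[.526,-.3155,.34])
for n in d:
    for z in(.2,.315):print(n,z,proj(d[n],[*o['tool_pos'][:2],z]))"
```

```text
6.9 [ 0.5265 -0.3141  0.341 ] [-0.4 -0.2 -1.9] 0.029479086689860313
R [[0.001, 0.394, 0.919], [-0.0, 0.919, -0.394], [-1.0, 0.0, 0.001]]
tool-axes shift cm [ 0.1  -0.15  0.01]
scene 0.2 [148.64624127 236.57947293]
scene 0.315 [128.77760114 177.01757412]
side 0.2 [446.41032238 273.6484337 ]
side 0.315 [456.17322468 221.87192571]
```

View pics/a1.png

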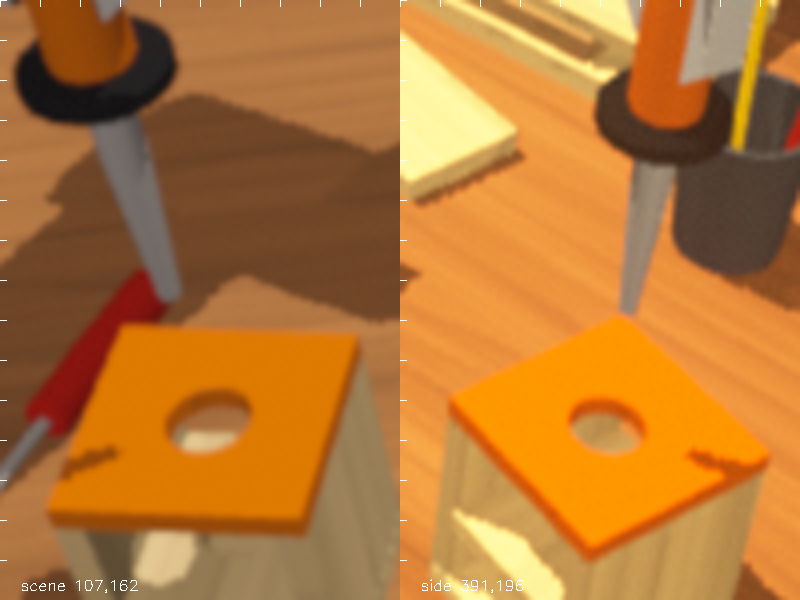

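The tip is at (149.2,236) scene and (448,273.5) side. The guard is at (131,179.5) and (457,225).

```bash
python3 - <<'E'
from h import *
import pickle
np.set_printoptions(precision=4,suppress=True)
d=pickle.load(open("a1.pkl","rb"));S=d["scene"];T=d["side"]
for n,a,b in [("tip",(149.25,236),(448,273.5)),("guard",(131.25,179.5),(457.25,224.75)),("hole",(159.25,267.25),(442.75,302.5))]:
    p=tri([ray(S,*a),ray(T,*b)]);print(n,p,atz(S,*a,p[2]),atz(T,*b,p[2]))
E
```

```text
tip [ 0.5273 -0.3145  0.201 ] [ 0.5264 -0.313   0.201 ] [ 0.5277 -0.3163  0.201 ]
guard [ 0.527  -0.3141  0.3099] [ 0.5258 -0.3122  0.3099] [ 0.5274 -0.3163  0.3099]
hole [ 0.5265 -0.3154  0.1288] [ 0.5256 -0.3137  0.1288] [ 0.527  -0.3172  0.1288]
```

The reamer is upright and the tip is within about 1.2 mm of the hole axis. Lowering most of the way, then checking.

carry_out(targets=[[1,0,-0.12,0,0],[1,1,0,0,0],[1,1.5,0,0,0],[1,1.5,0,0,0],[1,1.5,0,0,0],[1,1.5,0,0,0],[1,1.5,0,0,0],[1,1.5,0,0,0],[1,1.5,0,0,0],[1,1.5,0,0,0],[1,1.5,0,0,0],[1,0.5,0,0,0],[1,0,0,0,0],[1,0,0,0,0]])

```text
time: 8.4
tool_pos: [0.526, -0.3167, 0.1911]
ee_rot: [-0.134, 1.57, -0.541]
wrist_force: [-0.0, -0.5, -0.9]
width: 0.0294
```

```bash
python3 -c "
from look import *
look('a2')"
```

```text
8.4 [ 0.526  -0.3167  0.1911] [-0.  -0.5 -0.9] 0.02943875731684693
```

View pics/a2.png

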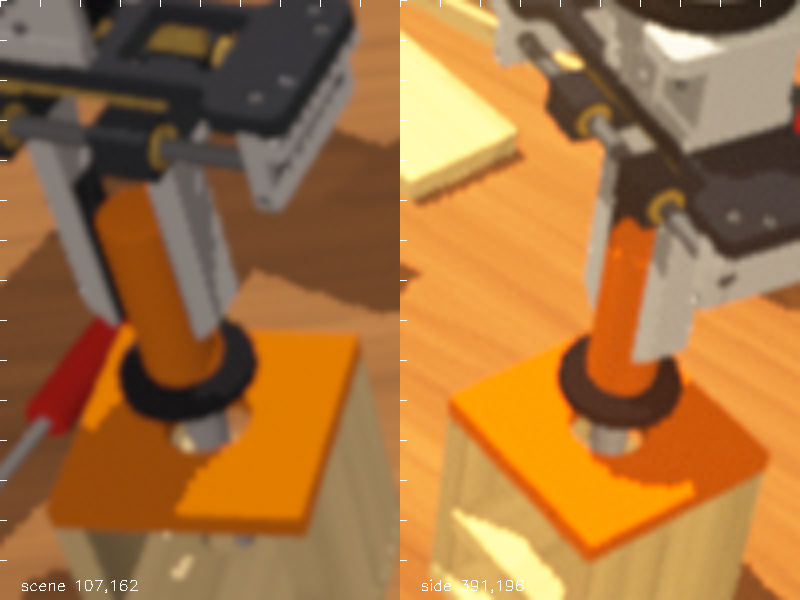

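The shaft is centred in the upper hole, about at (205,435) scene and (608,435) side in the crop. The tip is already inside the lower board and there is no contact force. About 2.6 cm is left.

carry_out(targets=[[1,1,0,0,0],[1,0.8,0,0,0],[1,0.4,0,0,0],[1,0.2,0,0,0],[1,0,0,0,0],[1,0,0,0,0],[1,0,0,0,0]])

```text
time: 9.2
tool_pos: [0.5258, -0.3166, 0.1668]
ee_rot: [-0.086, 1.57, -0.493]
wrist_force: [0.5, -0.4, -1.6]
width: 0.0296
```

carry_out(targets=[[1,0.1,0,0,0],[1,0,0,0,0],[1,0,0,0,0]])

```text
time: 9.5
tool_pos: [0.5257, -0.3165, 0.1655]
ee_rot: [1.059, 1.571, 0.652]
wrist_force: [-0.9, -0.2, -1.0]
width: 0.0292
```

carry_out(targets=[[1,0.1,0,0,0],[1,0,0,0,0],[1,0,0,0,0]])

```text
time: 9.8
tool_pos: [0.5258, -0.3166, 0.1653]
ee_rot: [-0.109, 1.57, -0.516]
wrist_force: [-0.8, -0.1, 2.6]
width: 0.0294
```

Fz went from −1.5 N to +2.6 N, so the disc rests on the board. Opening, waiting, then backing off upward.

carry_out(targets=[[0.5,0,0,0,0],[0.4,0,0,0,0],[0.2,0,0,0,0],[0,0,0,0,0],[0,0,0,0,0],[0,0,0,0,0],[0,0,0,0,0],[0,-1,0,0,0],[0,-2,0,0,0],[0,-3,0,0,0],[0,-3,0,0,0],[0,-3,0,0,0],[0,-3,0,0,0],[0,-3,0,0,0],[0,0,0,0,0],[0,0,0,0,0]])

```text
time: 11.4
tool_pos: [0.5259, -0.3167, 0.3455]
ee_rot: [-0.178, 1.568, -0.585]
wrist_force: [-0.1, 0.1, -1.4]
width: 0.0938
```

```bash
python3 -c "
from look import *
o,d=look('a3');a=d['scene']['image'][90:470,60:560,::-1]
b=cv2.imread('pics/a3.png')[:,:];b=cv2.resize(b,(507,380))
cv2.imwrite('pics/a3b.png',cv2.resize(np.vstack([a[:,:500],b[:,:500]]),None,fx=.78,fy=.78,interpolation=cv2.INTER_AREA))"
```

```text
11.4 [ 0.5259 -0.3167  0.3455] [-0.1  0.1 -1.4] 0.09377898742029867
```

View pics/a3b.png

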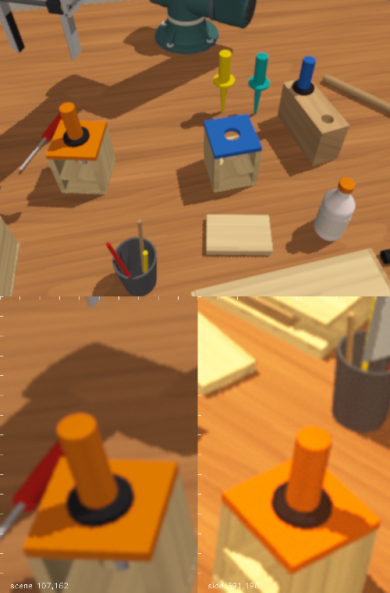

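The reamer stands upright with its disc flat on the orange board, at about (75,136) in the top panel. The blue spare is still in the block at (306,72), the blue rack is empty, and the gripper is clear.

```bash
python3 -c "
from bench import robot
print(robot.close_job())"
```

```text
the job is handed in; nothing more can be done
None
```

The orange reamer is now in the orange-topped rack, and I handed the job in at about 11.5 s on the robot's clock, against the 45 s limit.

- **Pick and place:** I lifted it out of the block and carried it over. I lowered it through both boards until the wrist force showed the disc touching the board (Fz from about −1.5 N to +2.6 N). Then I let go and moved about 18 cm straight up.
- **Final pictures:** The scene and side cameras show the reamer upright with its disc flat on the orange board. The blue-handled reamer is still in the block, the blue rack is empty, and nothing else appears to have moved. I did not see the shaft in the lower board directly. The guard could only come down onto the upper board with the shaft through both holes.
- **Disagreement:** Before the grasp, the wrist camera put the grip about 4 mm from where the other two cameras had it. I aimed in between, and the grasp held: the jaws stopped at 29.7 mm on the 30 mm grip. No other check failed.

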